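Pack the tasting tray and hold it out over the pass mat

TASK

Stand the jam jar and the square tea tin upright, side by side in the walled well of the wooden serving tray, down on its floor. Then take the tray by its crossbar handle, lift it well clear of the counter before carrying it across, and bring it over the middle of the dark pass mat without letting the loose chocolate ball roll out of its pocket; leave the bell, the cake stand and the card holder where they are. Finish while still holding the tray there, level and still, at least 10 cm above the mat: do not set it down or let go.

Things in the scene. Friction and masses are not known exactly. Their poses are not given: they have to be found in the camera images.
- tray: Pale wooden serving tray, loose on the counter, 0.45 kg, base 290 x 110 x 8 mm (long side along its x). Origin: centre of the underside; z up. On the +x end is a walled well for two items, in the middle a crossbar handle, on the -x end a round stone coaster with a shallow rimmed pocket holding the ball. Loaded, it balances near the handle.
- handle (a point): Centre of the tray's handle crossbar, 110 mm above the tray's underside, axes as the tray's. The wooden bar is 18 mm thick along tray x, 92 mm long along tray y and 40 mm high (its top 130 mm above the underside), on two brass posts; pinch it across its 18 mm thickness from above.
- well (a point): Centre of the floor of the tray's well (84 mm from the tray's origin along tray x, 8 mm above the underside), axes as the tray's. Inside the well is 104 mm along tray x by 53 mm along tray y; walls 5 mm thick and 18 mm high above the floor. The two items stand in a row along tray x, at about 26 mm either side of this point, in either order.
- pocket (a point): Where the ball's centre is when it sits in the middle of the pocket (tray x -85 mm, 34 mm above the underside). The pocket is a flat round floor 60 mm across, 14 mm above the underside, with a rim 4 mm high; the ball can roll about 17 mm any way inside it and escapes if the tray tips past about 35 degrees or is jerked.
- praline_center (a point): Centre of the loose dark chocolate ball, 40 mm across, 34 g, lying in the tray's pocket.
- jar: Closed round jar of red jam with brass-coloured lid and paper band, 46 mm across, 62 mm high, about 0.12 kg. Straight sided. Origin: centre of the underside; z up.
- tin: Closed square tea tin, bare metal with a darker lid, 46 x 46 mm and 60 mm high, about 0.11 kg. Origin: centre of the underside; x and y square to its sides, z up.
- mat: Dark flat pass mat fixed on the counter, 260 x 180 x 4 mm (long side along its x). Origin: centre of the underside.
- bell: Bystander: brass service bell, 72 mm across, 50 mm high. Origin: centre of the underside.
- cakestand: Bystander: white footed cake stand, 140 mm across, 80 mm high, with three croissants on top (about 120 mm in all). Origin: centre of the underside.
- card: Bystander: blank black card in a wooden foot, 90 mm wide, 65 mm high. Origin: centre of the underside.
Not all that is in view belongs to the job. Of the things that look like the jar, take the one that is farthest from the robot's base at the start. What is shaped like the tin but purple is not meant.

How it is judged:
On the way, in this order (a step that is already met when the one before it is completed fails the run):
1. jar and tin both stand in the well, the tray still on the counter (x of jar in the frame of well between -0.036 and 0.036 m and y of jar in the frame of well between -0.008 and 0.008 m and z of jar in the frame of well between -0.004 and 0.005 m and angle between the z axis of each of jar, tin and the z axis of tray, either way round below 0.12 rad and x of tin in the frame of well between -0.036 and 0.036 m and y of tin in the frame of well between -0.008 and 0.008 m and z of tin in the frame of well between -0.004 and 0.005 m and height (world z) of tray below 0.015 m), for 0.2 s.
2. the tray is lifted clear of the counter before it is carried across (height (world z) of tray above 0.05 m and horizontal distance between handle and mat above 0.2 m), for 0.1 s.
At the end, for the whole second after the job is handed in: Jar and tin upright on the well's floor; ball within 24 mm of the pocket's centre; fingers hold the tray, underside over 90 mm above the counter, handle within 50 mm of the mat's centre (horizontally), tilt under 0.10 rad, still (under 30 mm/s, 0.15 rad/s) (x of jar in the frame of well between -0.036 and 0.036 m and y of jar in the frame of well between -0.008 and 0.008 m and z of jar in the frame of well between -0.004 and 0.005 m and angle between the z axis of each of jar, tin and the z axis of tray, either way round below 0.12 rad and x of tin in the frame of well between -0.036 and 0.036 m and y of tin in the frame of well between -0.008 and 0.008 m and z of tin in the frame of well between -0.004 and 0.005 m and distance between praline_center and pocket below 0.024 m and height (world z) of tray above 0.09 m and angle between tray's own z axis and vertical below 0.1 rad and horizontal distance between handle and mat below 0.05 m and contact force between the fingers and tray above 3 N and linear speed of tray below 0.03 m/s and angular speed of tray below 0.15 rad/s); the arm keeps its last pose, push and grip.
It fails at once if the ball leaves its pocket (distance between praline_center and pocket above 0.032 m).
It fails at once if the bell, cake stand or card holder is moved more than 30 mm (distance of any of bell, cakestand, card from where it was at the start of the episode above 0.03 m).
It also fails if it takes over 72 s, if anything falls off the work surface, if the arm or the gripper's body presses on something with over 40 N, if the wrist force passes 120 N, or if a joint passes its speed limit or range.

ROBOT

A 7-joint arm with a two-finger parallel gripper is mounted at the origin on the work surface. World frame = base frame: x ahead of the robot, y to its left, z up, the work surface at z = 0. Lengths are in m, angles in rad, forces in N, time in s.
With the tool pointing down it reaches from about 0.4 to 0.85 m from the base axis. Payload 10.4 kg.
Tool frame: the origin (TCP) lies between the finger pads; the fingertips stand 22 mm ahead of it and the grasp point (between the pads) lies 3 mm ahead of it (r.nose_length is the distance from the TCP to the fingertips, in m); z points along the fingers, y is the line along which they close (so a half turn about z gives the same grasp; the last joint's range is limited). The gripper opens to 87 mm and grips with 3 to 60 N. Pads are 19 mm wide; open, the fingers measure 117 mm over their backs; the gripper's body (75 mm by 190 mm) begins 51 mm behind the grasp point.
Start: joints at [-1.157, 0.332, -0.065, 1.46, 0.022, 1.35, -0.088], TCP at [0.264, 0.566, 0.245] pointing down, gripper open.
Joint ranges: [-2.6, 2.6], [-0.5, 2.12], [-1.47, 1.34], [0.16, 2.42], [-1.27, 4.41], [0.06, 2.06], [-2.6, 2.6]. Speed limits (rad/s): [2.22, 2.22, 2.79, 2.79, 3.14, 3.14, 3.14].

INTERFACE

Orientations are given as a unit quaternion [x, y, z, w].
In Python, from bench import readout, cams, r gives the robot as it stands. The module is installed in compiled form; this text tells all that it offers.
- The arm moves only by the tool step_arm, never from a script. Its argument "deltas" is a list that holds one entry, the list of rows, each a list of 7 numbers: the turn, a rotation vector about the tool's x, y, z in rad, then the shift along the tool's x, y, z in m, then the opening in per cent of the stroke, from 0 (shut) to 100 (fully open). A call has 1 to 20 rows; each row is the pose to reach, as a shift and turn from the pose commanded when the call began, along the tool's axes at that moment; what a row does not reach only later rows make up. A row lasts 1/8 s, in which the tool goes at most 62.5 mm and 10.7 degrees, less where a joint would pass 70% of its speed; a pose out of reach is approached as far as the arm can. A call with a gripper value outside its range is refused whole. The fingers move at their own pace and stop on an object; "squeeze" is the grip in N (left out, the last holds). Time passes only in rows, so rows that repeat a pose let the fingers close. It gives the time, the measured TCP pose, the force, the opening and the grip force at its end, in the units of the state.
- readout.read_state(): the state, without advancing time (a new reading comes with each control period).
- cams.camera(name): name is "scene" or "top"; returns a dict with "img" (400x640x3 uint8, red, green, blue), "fx", "fy", "cx", "cy" (pixels), "k1" (the pictures are not rectified: a ray, as slopes to the right and down, at radius r is drawn at 1 + k1 r^2 times it, then the intrinsics apply), "origin" and "rotation" of the camera in the world. Camera axes: x right, y up, looking along -z (the intrinsics and any distortion apply to the point x, -y, -z); pixel columns grow to the right and rows downward; lengths in m; the calibration is good to about 2 mm. A picture is of the moment at which its call begins. There is no depth.
- r.close_job(): hands the job in; it is judged then, once.
The state is a dict: "time": time; "joint_positions": joint angles; "joint_vel": joint speeds; "joint_torque": joint torques, N m; "ee_pos": TCP position; "eef_rot": TCP orientation; "ft_force": force on the tool from outside, world axes, zero at the start; "torque": the same for the moment, N m; "width": finger opening in m; "grip_force": force on a finger pad.
Only numpy, scipy, OpenCV 4.12 (cv2) and the standard library are available. Lean on these libraries where they do the work, as an engineer would, in place of code of your own. Each camera call takes 0.05 s, during which the arm holds its last target. There are 200 camera calls.

## Working session

There is one attempt and no reset: what is moved stays moved. The work goes in short steps, Python scripts to look and compute and a tool call to move; the robot and the scene stay as the last step left them, time stands still between calls to the robot, and variables do not carry over. Pictures are saved under pics/ and viewed, at most 10 in all, crops included, and the job is handed in when it is done.

Besides the shell and the picture viewer there is one more tool, called after ">>>" by a JSON object that holds its "method" and its "body", one argument or row to a line. step_arm: Moves the arm, as the interface text tells. Its arguments: {"type":"object","properties":{"deltas":{"type":"array"},"squeeze":{"type":"number"}},"required":["deltas"]}

```bash
mkdir -p pics; cat > h.py <<'E'
import numpy as np, cv2
from bench import readout, cams, r
def ray(c,u,v):
    p=np.array([[[u,v]]],float)
    x,y=(u-c["cx"])/c["fx"],(v-c["cy"])/c["fy"]
    K=np.array([[c["fx"],0,c["cx"]],[0,c["fy"],c["cy"]],[0,0,1.]])
    x,y=cv2.undistortPoints(p,K,np.array([c["k1"],0,0,0.]))[0,0]
    return np.array(c["origin"]),np.array(c["rotation"])@np.array([x,-y,-1])
def onz(c,u,v,z):
    o,d=ray(c,u,v); return o+d*(z-o[2])/d[2]
def two(ca,a,cb,b):
    o,d=ray(ca,*a);p,e=ray(cb,*b)
    s=np.linalg.lstsq(np.c_[d,-e],p-o,rcond=None)[0]
    A,B=o+d*s[0],p+e*s[1]; return (A+B)/2,np.linalg.norm(A-B)
def proj(c,P):
    q=np.array(c["rotation"]).T@(np.array(P)-c["origin"]); x,y=q[0]/-q[2],-q[1]/-q[2]
    k=1+c["k1"]*(x*x+y*y); return np.array([c["fx"]*x*k+c["cx"],c["fy"]*y*k+c["cy"]])
def save(c,n,box=None,s=1):
    im=c["img"][:,:,::-1]
    if box: im=im[box[1]:box[3],box[0]:box[2]]
    cv2.imwrite(f"pics/{n}.png",cv2.resize(im,None,fx=s,fy=s,interpolation=cv2.INTER_CUBIC))
E
python3 - <<'E'
from h import *
for n in("scene","top"):
    c=cams.camera(n); save(c,n+"0",s=1.25); np.save(n+"0.npy",c,allow_pickle=True)
    print(n,{k:np.round(v,3).tolist() for k,v in c.items() if k!="img"})
s=readout.read_state(); print(s)
E
```

```text
scene {'fx': 517.362, 'fy': 517.362, 'cx': 325.457, 'cy': 192.234, 'k1': -0.169, 'origin': [1.417, -0.396, 1.037], 'rotation': [0.313, 0.196, 0.516, 0.773]}
top {'fx': 442.543, 'fy': 442.543, 'cx': 319.426, 'cy': 195.47, 'k1': -0.047, 'origin': [0.471, -0.027, 0.951], 'rotation': [-0.034, 0.041, 0.71, -0.703]}
{'time': 0.1, 'joint_positions': array([-1.1566385 ,  0.33278598, -0.06468151,  1.46085729,  0.02158305,
        1.34988163, -0.0884473 ]), 'joint_vel': array([ 0.00050453, -0.00172272,  0.0017483 , -0.00296819, -0.00247716,
       -0.00079651,  0.00089588]), 'joint_torque': array([ 1.78875784e-03, -6.24541998e+01,  2.47969909e-02, -3.90720248e+01,
       -6.13710377e-02,  3.65045713e-02,  7.03322166e-05]), 'ee_pos': array([0.2642516 , 0.56604296, 0.24384762]), 'eef_rot': array([ 2.16622529e-01,  9.76255242e-01, -6.08675218e-04, -1.11914592e-04]), 'ft_force': array([-0.79092629,  0.14335791,  0.3425243 ]), 'torque': array([0.00430824, 0.05219789, 0.01984792]), 'grip_force': 0.0, 'width': 0.08689798612504579}
```

```bash
sed -i 's/np.array(c\["rotation"\])/Rn.from_quat(c["rotation"]).as_matrix()/; 1a from scipy.spatial.transform import Rotation as Rn' h.py; cat h.py | head -3; grep -c Rn.from h.py
```

```text
import numpy as np, cv2
from scipy.spatial.transform import Rotation as Rn
from bench import readout, cams, r
2
```

View pics/scene0.png

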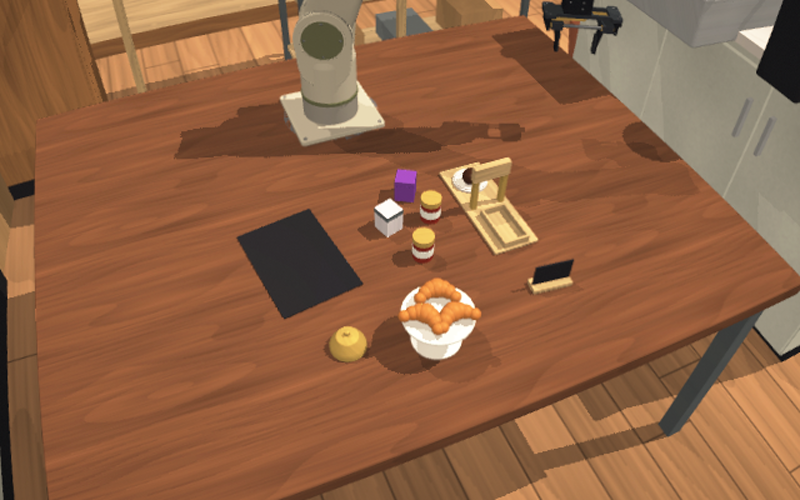

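View pics/top0.png

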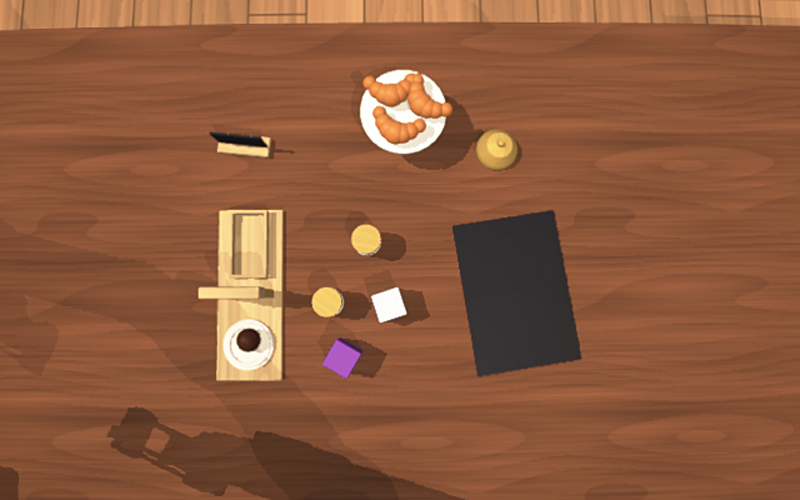

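The top view (at 1.25x) shows: tray with corners (218,210)–(284,380), its well toward +x, and the far jar's lid at (366,240). The tin's top is at (389,304), the purple decoy at (342,358) and the mat centre at (517,293). The scene view agrees, with the far jar at (424,238) and the tin at (389,209).

```bash
cat > m.py <<'E'
from h import *
T=cams.camera("top");S=cams.camera("scene")
def blobs(c,lo,hi,box,n=1,amin=20):
    hsv=cv2.cvtColor(c["img"],cv2.COLOR_RGB2HSV); m=cv2.inRange(hsv,lo,hi)
    k=np.zeros_like(m);x0,y0,x1,y1=[int(b/1.25) for b in box];k[y0:y1,x0:x1]=255
    cs,_=cv2.findContours(m&k,cv2.RETR_EXTERNAL,cv2.CHAIN_APPROX_NONE)
    return sorted(cs,key=cv2.contourArea)[::-1][:n]
def q(c): 
    M=cv2.moments(c); return M["m10"]/M["m00"],M["m01"]/M["m00"]
E
python3 - <<'E'
from m import *
px=lambda c,u,v:c["img"][int(v/1.25),int(u/1.25)].tolist()
print("lid",px(T,366,240),px(S,424,234),"tin top",px(T,389,304),px(S,389,209),px(S,382,222),px(S,397,222),"tray",px(T,225,225),px(T,275,350),px(T,235,293),"mat",px(T,517,293),px(S,300,260),"wood",px(T,420,200),px(T,300,330))
lo,hi=(15,90,120),(30,255,255)
a=blobs(T,lo,hi,(345,215,390,265))[0];b=blobs(S,lo,hi,(408,225,440,247))[0]
print("lid",cv2.boundingRect(a),cv2.boundingRect(b))
A=cv2.minEnclosingCircle(a)[0];print(A,"far jar",two(T,cv2.minEnclosingCircle(a)[0],S,cv2.fitEllipse(b)[0]))
lo,hi=(0,0,190),(179,40,255)
a=blobs(T,lo,hi,(365,280,415,330))[0]; print("tin",q(a),cv2.minAreaRect(a))
rc=cv2.boxPoints(cv2.minAreaRect(a)); P=np.array([onz(T,*p,.06) for p in rc]); print(P.round(4).tolist(),P.mean(0), onz(T,*q(a),.06))
a=blobs(T,(0,0,0),(179,120,70),(440,200,600,390))[0]; rc=cv2.boxPoints(cv2.minAreaRect(a));P=np.array([onz(T,*p,.004) for p in rc]); print("mat",P.round(4).tolist(),P.mean(0))
a=blobs(T,(12,40,130),(28,140,255),(190,195,292,390))[0]; rc=cv2.boxPoints(cv2.minAreaRect(a)); print("tray",rc.tolist(),cv2.contourArea(a),cv2.boundingRect(a))
save(T,"tray",(150,160,330,310),4.4)
save(S,"scn",(290,110,450,220),5)
E
```

```text
lid [244, 204, 107] [243, 203, 97] tin top [254, 252, 249] [254, 252, 248] [168, 154, 147] [201, 185, 176] tray [249, 220, 150] [235, 190, 127] [245, 210, 142] mat [52, 47, 49] [48, 44, 45] wood [141, 84, 57] [153, 92, 62]
lid (281, 180, 24, 23) (330, 182, 18, 15)
(292.28570556640625, 191.0) far jar (array([0.57532485, 0.01907268, 0.05799356]), np.float64(0.00011818357035195547))
tin (310.79060734463275, 243.59745762711864) ((310.70001220703125, 243.6000213623047), (22.45216941833496, 22.452171325683594), 71.56504821777344)
[[0.4832, 0.0108, 0.06], [0.497, -0.032, 0.06], [0.4543, -0.0458, 0.06], [0.4407, -0.0031, 0.06]] [ 0.46877177 -0.01751308  0.06      ] [ 0.46872704 -0.01769076  0.06      ]
mat [[0.6026, -0.1281, 0.004], [0.6319, -0.3092, 0.004], [0.3734, -0.3431, 0.004], [0.3469, -0.1662, 0.004]] [ 0.48870001 -0.23666684  0.004     ]
tray [[157.4169921875, 303.8753356933594], [158.5162353515625, 166.46810913085938], [226.08792114257812, 167.00869750976562], [224.98867797851562, 304.4159240722656]] 7133.0 (158, 167, 69, 138)
```

View pics/tray.png

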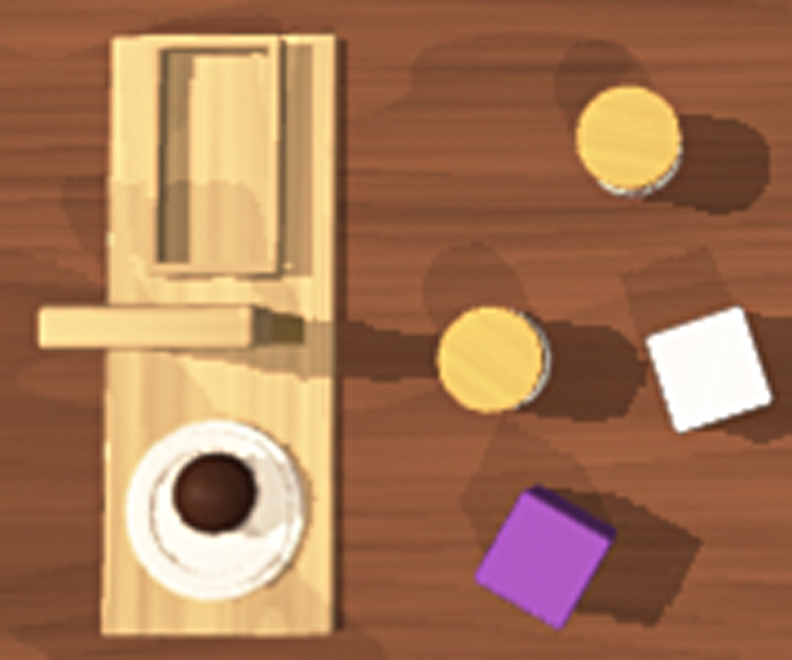

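View pics/scn.png

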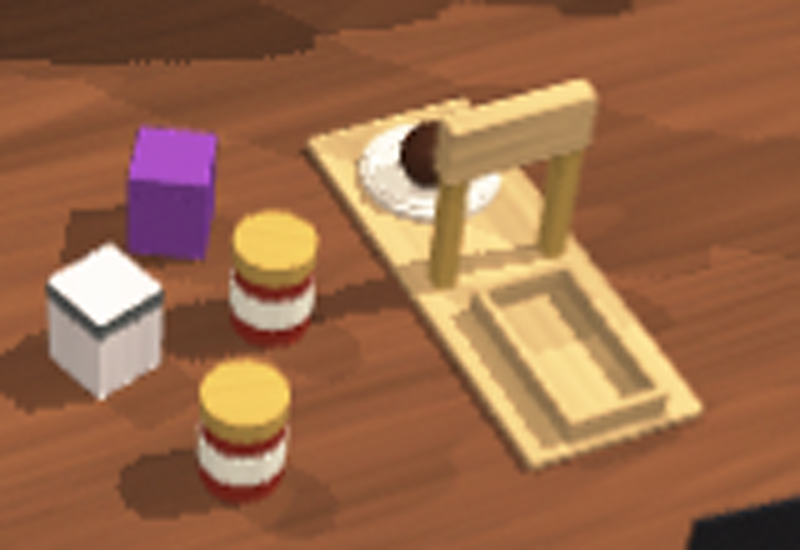

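The crops show the bar top edge from (38,307) to (252,306) in the tray crop, the tray plate corners at (112,35), (337,35), (335,635), (102,635), and the well's rim from (155,45) to (280,275). In the scene crop the bar's near top edge runs from (443,128) to (592,88), and the tray's near corners are (533,467) and (702,405).

```bash
python3 - <<'E'
from m import *
t=lambda u,v:(150+u/4.4-.4,160+v/4.4-.4)
s=lambda u,v:(290+u/5-.4,110+v/5-.4)
for n,a,b in [("bar+y",(38,307),(592,88)),("bar-y",(252,306),(443,128)),("well+x+y",(157,46),(665,388)),("well+x-y",(281,37),(572,428)),("tray+x-y",(337,35),(533,467)),("tray+x+y",(112,35),(702,405))]:
    print(n,[np.round(x,4) for x in two(T,t(*a),S,s(*b))])
P=np.array([onz(T,*t(*a),.008) for a in [(112,35),(337,35),(335,635),(102,635)]]);print("tray",P.round(4).tolist(),P.mean(0).round(4))
P=np.array([onz(T,*t(*a),.13) for a in [(38,308),(252,306),(252,348),(38,348)]]);print("bar",P.round(4).tolist(),P.mean(0).round(4))
P=np.array([onz(T,*t(*a),.026) for a in [(155,40),(283,37),(282,276),(152,272)]]);print("well",P.round(4).tolist(),P.mean(0).round(4))
lo,hi=(0,0,150),(179,60,255)
a=blobs(T,lo,hi,(218,310,280,375))[0];print("saucer",onz(T,*cv2.minEnclosingCircle(a)[0],.016),cv2.minEnclosingCircle(a))
# tin two-view: top corners in scene crop
for a,b in [((741,307),(163,290)),((772,402),(106,330)),((680,433),(47,288)),((648,347),(108,244))]: print("tin",[np.round(x,4) for x in two(T,t(*a),S,s(*b))])
print(proj(T,[.575,.019,.062]), proj(S,[.575,.019,.062]))
s=readout.read_state();R=Rn.from_quat(s["eef_rot"]).as_matrix();print(R.round(3).tolist(),s["ee_pos"])
for P in [(.5754,.0191),(.469,-.0177)]: print(R.T@(np.array([*P,.2])-s["ee_pos"]))
E
```

```text
bar+y [array([0.4971, 0.262 , 0.135 ]), np.float64(0.0017)]
bar-y [array([0.4965, 0.171 , 0.1338]), np.float64(0.004)]
well+x+y [array([0.6266, 0.2491, 0.0252]), np.float64(0.0034)]
well+x-y [array([0.6307, 0.1894, 0.0214]), np.float64(0.002)]
tray+x-y [array([0.6345, 0.1658, 0.0036]), np.float64(0.0018)]
tray+x+y [array([0.634 , 0.2739, 0.01  ]), np.float64(0.0009)]
tray [[0.6345, 0.2749, 0.008], [0.6334, 0.164, 0.008], [0.3444, 0.162, 0.008], [0.345, 0.2735, 0.008]] [0.4893 0.2186 0.008 ]
bar [[0.4971, 0.2646, 0.13], [0.4972, 0.1739, 0.13], [0.4796, 0.1736, 0.13], [0.4803, 0.2641, 0.13]] [0.4886 0.219  0.13  ]
well [[0.6287, 0.2483, 0.026], [0.6296, 0.1864, 0.026], [0.5147, 0.1852, 0.026], [0.5171, 0.2472, 0.026]] [0.5725 0.2168 0.026 ]
saucer [0.4048772  0.21900242 0.016     ] ((198.0, 275.2272644042969), 20.439733505249023)
tin [array([ 0.5032, -0.0162,  0.0849]), np.float64(0.035)]
tin [array([ 0.4599, -0.0311,  0.0212]), np.float64(0.0344)]
tin [array([ 0.4334, -0.0194,  0.0259]), np.float64(0.0341)]
tin [array([ 0.4746, -0.0033,  0.0898]), np.float64(0.0259)]
[292.19291409 190.91996146] [338.4068258  188.04893677]
[[-0.906, 0.423, -0.0], [0.423, 0.906, -0.0], [-0.0, -0.0, -1.0]] [0.26437093 0.5662266  0.24431587]
[-0.51329154 -0.36415024  0.0444623 ]
[-0.43245109 -0.44250853  0.04449136]
```

>>> {"method": "step_arm", "body": {
  "deltas": [
    [[0,0,-0.436,-0.513,-0.364,0.094,100],[0,0,-0.436,-0.513,-0.364,0.094,100],[0,0,-0.436,-0.513,-0.364,0.094,100],[0,0,-0.436,-0.513,-0.364,0.094,100],[0,0,-0.436,-0.513,-0.364,0.094,100],[0,0,-0.436,-0.513,-0.364,0.094,100],[0,0,-0.436,-0.513,-0.364,0.094,100],[0,0,-0.436,-0.513,-0.364,0.094,100],[0,0,-0.436,-0.513,-0.364,0.094,100],[0,0,-0.436,-0.513,-0.364,0.094,100],[0,0,-0.436,-0.513,-0.364,0.094,100],[0,0,-0.436,-0.513,-0.364,0.094,100],[0,0,-0.436,-0.513,-0.364,0.094,100],[0,0,-0.436,-0.513,-0.364,0.094,100],[0,0,-0.436,-0.513,-0.364,0.094,100],[0,0,-0.436,-0.513,-0.364,0.094,100]]
  ]
}}

```text
time: 2.3
ee_pos: [0.5752, 0.0199, 0.1507]
eef_rot: [0.0, 1.0, 0.0, 0.0]
ft_force: [0.1, -0.2, 0.8]
width: 0.0874
grip_force: 0.0
```

>>> {"method": "step_arm", "body": {
  "deltas": [
    [[0,0,0,0,-0.001,0.05,100],[0,0,0,0,-0.001,0.09,100],[0,0,0,0,-0.001,0.105,100],[0,0,0,0,-0.001,0.105,100],[0,0,0,0,-0.001,0.105,40],[0,0,0,0,-0.001,0.105,40],[0,0,0,0,-0.001,0.105,40],[0,0,0,0,-0.001,0.105,40],[0,0,0,0,-0.001,0.105,40],[0,0,0,0,-0.001,0.105,40]]
  ],
  "squeeze": 25
}}

```text
time: 3.55
ee_pos: [0.5753, 0.0185, 0.0457]
eef_rot: [0.0, 1.0, 0.0, 0.0]
ft_force: [-1.2, 0.6, 1.2]
width: 0.0454
grip_force: 25.0
```

```bash
python3 - <<'E'
from h import *
T=np.load("top0.npy",allow_pickle=True).item();S=np.load("scene0.npy",allow_pickle=True).item()
t=lambda u,v:(150+u/4.4-.4,160+v/4.4-.4)
s=lambda u,v:(290+u/5-.4,110+v/5-.4)
Q=[]
for a,b in [((741,307),(106,330)),((648,347),(163,290)),((680,433),(108,244)),((772,402),(47,288))]:
    p,e=two(T,t(*a),S,s(*b));Q.append(p);print(p.round(4),e)
print(np.mean(Q,0))
print(readout.read_state())
E
```

```text
[ 0.498  -0.0303  0.0551] 0.004580116999308268
[0.4798 0.0116 0.0536] 0.00269649347681357
[ 0.4403 -0.0039  0.0594] 0.0006456763879159986
[ 0.4539 -0.0457  0.0526] 0.001228125088228881
[ 0.46799168 -0.01706127  0.05518634]
{'time': 3.55, 'joint_positions': array([-0.3448605 ,  0.42463149,  0.28176908,  1.80981095, -0.14387375,
        0.9268964 ,  1.56977686]), 'joint_vel': array([ 0.00054097,  0.00142085,  0.00072428, -0.00028264,  0.00084982,
       -0.00185446, -0.00010938]), 'joint_torque': array([ 5.10822097e-02, -5.78559172e+01,  5.50613299e+00, -3.12560749e+01,
        5.40215825e-02, -1.04216693e-01, -7.63168464e-04]), 'ee_pos': array([0.57530507, 0.01852364, 0.04566041]), 'eef_rot': array([3.92047772e-04, 9.99999919e-01, 6.33205919e-05, 6.90882034e-05]), 'ft_force': array([-1.15404786,  0.56780322,  1.23101301]), 'torque': array([0.04558313, 0.13072383, 0.00416614]), 'grip_force': 24.999943329021335, 'width': 0.04537273058752031}
```

>>> {"method": "step_arm", "body": {
  "deltas": [
    [[0,0,0,0,0,-0.03,40],[0,0,0,0,0,-0.06,40],[0,0,0,-0.008,0.04,-0.09,40],[0,0,0,-0.025,0.09,-0.09,40],[0,0,0,-0.025,0.14,-0.09,40],[0,0,0,-0.025,0.18,-0.09,40],[0,0,0,-0.025,0.1993,-0.09,40],[0,0,0,-0.025,0.1993,-0.09,40],[0,0,0,-0.025,0.1993,-0.06,40],[0,0,0,-0.025,0.1993,-0.04,40],[0,0,0,-0.025,0.1993,-0.04,40]]
  ]
}}

```text
time: 4.92
ee_pos: [0.5996, 0.2158, 0.0838]
eef_rot: [0.001, 1.0, -0.001, -0.001]
ft_force: [0.7, -0.3, -1.3]
width: 0.0456
grip_force: 25.0
```

```bash
python3 - <<'E'
from m import *
save(S,"jar1",(330,120,450,210),6)
print(readout.read_state()["ee_pos"])
E
```

```text
[0.600866   0.21706123 0.08612312]
```

View pics/jar1.png

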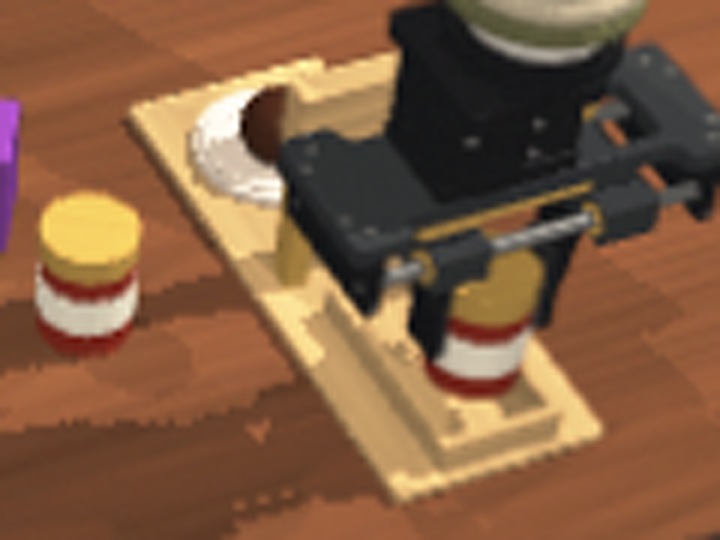

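The jar hangs upright above the far end of the well (at 480,340 in the crop) with the fingers above the walls. I'll lower it.

>>> {"method": "step_arm", "body": {
  "deltas": [
    [[0,0,0,0,0,0.01,40],[0,0,0,0,0,0.02,40],[0,0,0,0,0,0.027,40],[0,0,0,0,0,0.031,40],[0,0,0,0,0,0.031,40],[0,0,0,0,0,0.031,40]]
  ]
}}

```text
time: 5.78
ee_pos: [0.6005, 0.2178, 0.0548]
eef_rot: [0.0, 1.0, 0.0, 0.0]
ft_force: [-0.5, -0.9, 0.0]
width: 0.0457
grip_force: 25.0
```

>>> {"method": "step_arm", "body": {
  "deltas": [
    [[0,0,0,0,0,0.001,40],[0,0,0,0,0,0.001,40],[0,0,0,0,0,0.001,62],[0,0,0,0,0,0.001,70],[0,0,0,0,0,0.001,70],[0,0,0,0,0,0.001,70],[0,0,0,0,0,-0.03,70],[0,0,0,0,0,-0.08,100],[0,0,0,0,-0.06,-0.11,100],[0,0,0,0.03,-0.12,-0.11,100],[0,0,0,0.06,-0.2,-0.11,100],[0,0,0,0.06,-0.2,-0.11,100]]
  ]
}}

```text
time: 7.28
ee_pos: [0.5391, 0.0142, 0.1649]
eef_rot: [0.002, 1.0, -0.0, 0.0]
ft_force: [-0.3, 0.4, -0.5]
width: 0.0867
grip_force: 0.0
```

```bash
python3 - <<'E'
from m import *
c=T;
im=np.hstack([cv2.resize(x,(400,400),interpolation=cv2.INTER_CUBIC) for x in (T["img"][150:250,160:260],S["img"][110:210,350:450])])
cv2.imwrite("pics/jar2.png",im[:,:,::-1])
lo,hi=(15,90,120),(30,255,255)
a=blobs(T,(20,100,120),(30,255,255),(215,200,290,280),3)
for x in a: print(cv2.boundingRect(x),onz(T,*cv2.minEnclosingCircle(x)[0],.07))
s=readout.read_state();print(s["ee_pos"])
E
```

```text
(182, 169, 21, 13) [0.60379533 0.22012397 0.07      ]
(182, 181, 20, 8) [0.59197292 0.22101851 0.07      ]
(176, 181, 3, 20) [0.57707677 0.25098805 0.07      ]
[0.53933338 0.01356026 0.16498556]
```

View pics/jar2.png

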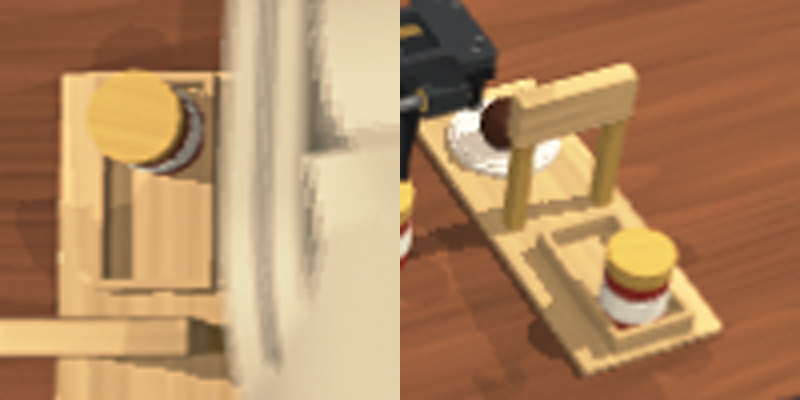

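The jar stands upright at the far end of the well, with its lid centre at (135,117) in the left panel and (641,247) in the right one.

```bash
python3 - <<'E'
from m import *
print(two(T,(160+135/4-.4,150+117/4-.4),S,(350+241/4-.4,110+247/4-.4)))
s=readout.read_state();R=Rn.from_quat(s["eef_rot"]).as_matrix();print(s["ee_pos"],R.T@(np.array([.4688,-.0176,.165])-s["ee_pos"]))
E
```

```text
(array([0.60005719, 0.21708351, 0.07384244]), np.float64(0.001412030665479507))
[0.54037224 0.01787333 0.16485219] [ 0.07151729 -0.03558363 -0.00021713]
```

>>> {"method": "step_arm", "body": {
  "deltas": [
    [[0,0,0.187,0.03,-0.015,0,100],[0,0,0.37,0.0715,-0.035,0,100],[0,0,0.55,0.0715,-0.035,0,100],[0,0,0.73,0.0715,-0.035,0,100],[0,0,0.91,0.0715,-0.035,0,100],[0,0,1.09,0.0715,-0.035,0,100],[0,0,1.239,0.0715,-0.035,0,100],[0,0,1.239,0.0715,-0.035,0,100],[0,0,1.239,0.0715,-0.035,0.05,100],[0,0,1.239,0.0715,-0.035,0.09,100],[0,0,1.239,0.0715,-0.035,0.119,100],[0,0,1.239,0.0715,-0.035,0.119,100],[0,0,1.239,0.0715,-0.035,0.119,40],[0,0,1.239,0.0715,-0.035,0.119,40],[0,0,1.239,0.0715,-0.035,0.119,40],[0,0,1.239,0.0715,-0.035,0.119,40],[0,0,1.239,0.0715,-0.035,0.119,40],[0,0,1.239,0.0715,-0.035,0.119,40]]
  ],
  "squeeze": 25
}}

```text
time: 9.72
ee_pos: [0.4688, -0.0171, 0.0457]
eef_rot: [0.581, 0.814, 0.0, 0.0]
ft_force: [-1.0, 0.1, 3.1]
width: 0.0456
grip_force: 24.9
```

```bash
python3 - <<'E'
from m import *
s=readout.read_state();R=Rn.from_quat(s["eef_rot"]).as_matrix();print(s["ee_pos"],s["width"],np.degrees(np.arctan2(R[1,1],R[0,1])))
for y in(.2178,): print(R.T@(np.array([.546,y,.2])-s["ee_pos"]))
print(R.T@np.array([0,.05,0]), R.T@np.array([.05,0,0]))
save(S,"tin1",(280,120,360,200),6)
E
```

```text
[ 0.46882301 -0.01705067  0.04572369] 0.045821059672209986 18.969957030614353
[ 0.19702871  0.14936397 -0.15421541]
[4.72844569e-02 1.62536160e-02 1.01615481e-05] [-1.62536177e-02  4.72844566e-02  8.53028659e-06]
```

View pics/tin1.png

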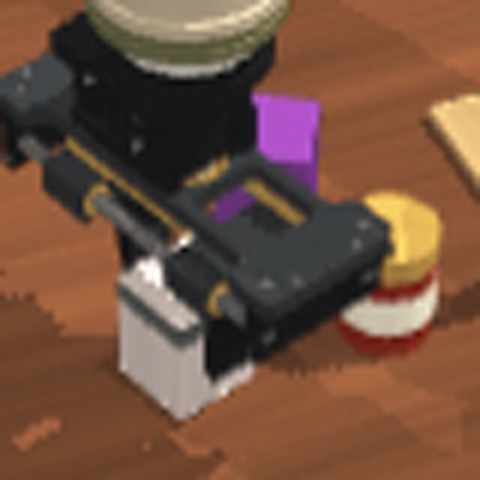

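The tin is held squarely between the pads, with its top at about (165,290), and the purple box and near jar are untouched. I'll lift, turn and carry it.

>>> {"method": "step_arm", "body": {
  "deltas": [
    [[0,0,0,0,0,-0.04,40],[0,0,0,0,0,-0.09,40],[0,0,0,0,0,-0.14,40],[0,0,-0.15,0,0,-0.15,40],[0,0,-0.3,0.03,0.023,-0.15,40],[0,0,-0.45,0.07,0.054,-0.15,40],[0,0,-0.6,0.11,0.085,-0.15,40],[0,0,-0.75,0.15,0.116,-0.15,40],[0,0,-0.9,0.18,0.14,-0.15,40],[0,0,-1.05,0.196,0.1522,-0.15,40],[0,0,-1.2,0.196,0.1522,-0.15,40],[0,0,-1.239,0.196,0.1522,-0.15,40],[0,0,-1.239,0.196,0.1522,-0.15,40],[0,0,-1.239,0.196,0.1522,-0.15,40]]
  ]
}}

```text
time: 11.58
ee_pos: [0.5488, 0.2176, 0.1953]
eef_rot: [0.001, 1.0, -0.0, -0.0]
ft_force: [0.1, 0.3, -1.9]
width: 0.0456
grip_force: 24.9
```

>>> {"method": "step_arm", "body": {
  "deltas": [
    [[0,0,0,0,0,0.04,40],[0,0,0,0,0,0.08,40],[0,0,0,0,0,0.105,40],[0,0,0,0,0,0.12,40],[0,0,0,0,0,0.132,40],[0,0,0,0,0,0.139,40],[0,0,0,0,0,0.1415,40],[0,0,0,0,0,0.1415,40],[0,0,0,0,0,0.1415,40]]
  ]
}}

```text
time: 12.7
ee_pos: [0.5493, 0.2179, 0.0546]
eef_rot: [0.0, 1.0, 0.0, 0.0]
ft_force: [-0.6, 0.1, -0.7]
width: 0.046
grip_force: 24.9
```

>>> {"method": "step_arm", "body": {
  "deltas": [
    [[0,0,0,0,0,0.001,40],[0,0,0,0,0,0.001,40],[0,0,0,0,0,0.001,60],[0,0,0,0,0,0.001,66],[0,0,0,0,0,0.001,66],[0,0,0,0,0,0.001,66],[0,0,0,0,0,-0.03,66],[0,0,0,0,0,-0.08,66],[0,0,0.187,0,0,-0.13,100],[0,0,0.37,0,-0.06,-0.17,100],[0,0,0.55,0,-0.12,-0.17,100],[0,0,0.73,0,-0.18,-0.17,100],[0,0,0.91,0,-0.24,-0.17,100],[0,0,1.09,0,-0.24,-0.17,100],[0,0,1.27,0,-0.24,-0.17,100],[0,0,1.45,0,-0.24,-0.17,100],[0,0,1.571,0,-0.24,-0.17,100],[0,0,1.571,0,-0.24,-0.17,100]]
  ]
}}

```text
time: 14.95
ee_pos: [0.5487, -0.0222, 0.224]
eef_rot: [0.707, 0.707, 0.0, -0.0]
ft_force: [-0.6, 0.4, 0.7]
width: 0.0873
grip_force: 0.0
```

```bash
python3 - <<'E'
from m import *
im=np.hstack([cv2.resize(x,(400,400),interpolation=cv2.INTER_CUBIC) for x in (T["img"][150:250,160:260],S["img"][110:210,350:450])])
cv2.imwrite("pics/tin2.png",im[:,:,::-1])
s=readout.read_state();R=Rn.from_quat(s["eef_rot"]).as_matrix();print(s["ee_pos"],R.round(3).tolist())
E
```

```text
[ 0.54874382 -0.02225195  0.2240273 ] [[-0.002, 1.0, 0.0], [1.0, 0.002, 0.0], [0.0, 0.0, -1.0]]
```

View pics/tin2.png

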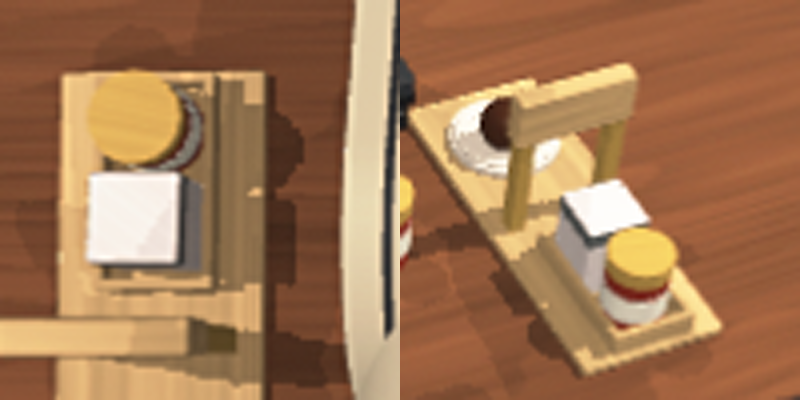

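Both items stand upright in the well: lid at (135,117), tin top at (137,218) in the left panel. The ball is still in its pocket, so next is the handle.

>>> {"method": "step_arm", "body": {
  "deltas": [
    [[0,0,0,0.05,-0.012,0,100],[0,0,0,0.1,-0.025,0,100],[0,0,0,0.15,-0.037,0,100],[0,0,0,0.2,-0.05,0,100],[0,0,0,0.24,-0.06,0,60],[0,0,0,0.24,-0.06,0,45],[0,0,0,0.24,-0.06,0,45],[0,0,0,0.24,-0.06,0.04,45],[0,0,0,0.24,-0.06,0.08,45],[0,0,0,0.24,-0.06,0.1,45],[0,0,0,0.24,-0.06,0.111,45],[0,0,0,0.24,-0.06,0.111,45],[0,0,0,0.24,-0.06,0.111,35],[0,0,0,0.24,-0.06,0.111,28],[0,0,0,0.24,-0.06,0.111,24],[0,0,0,0.24,-0.06,0.111,20],[0,0,0,0.24,-0.06,0.111,15],[0,0,0,0.24,-0.06,0.111,10],[0,0,0,0.24,-0.06,0.111,10]]
  ],
  "squeeze": 10
}}

```text
time: 17.42
ee_pos: [0.4891, 0.2178, 0.1132]
eef_rot: [0.707, 0.707, 0.0, 0.0]
ft_force: [-0.4, -0.0, 3.0]
width: 0.0179
grip_force: 10.0
```

>>> {"method": "step_arm", "body": {
  "deltas": [
    [[0,0,0,0,0,0,5],[0,0,0,0,0,0,5],[0,0,0,0,0,-0.001,5],[0,0,0,0,0,-0.003,5],[0,0,0,0,0,-0.006,5],[0,0,0,0,0,-0.01,5],[0,0,0,0,0,-0.014,5],[0,0,0,0,0,-0.018,5],[0,0,0,0,0,-0.022,5],[0,0,0,0,0,-0.025,5],[0,0,0,0,0,-0.027,5],[0,0,0,0,0,-0.028,5],[0,0,0,0,0,-0.028,5],[0,0,0,0,0,-0.028,5]]
  ],
  "squeeze": 60
}}

```text
time: 19.18
ee_pos: [0.4889, 0.2177, 0.1409]
eef_rot: [0.707, 0.707, -0.0, -0.0]
ft_force: [-0.2, -0.6, -6.1]
width: 0.0182
grip_force: 60.0
```

```bash
python3 - <<'E'
from m import *
im=np.hstack([cv2.resize(x,(400,400),interpolation=cv2.INTER_CUBIC) for x in (T["img"][200:320,140:260],S["img"][90:210,340:460])])
cv2.imwrite("pics/lift.png",im[:,:,::-1])
s=readout.read_state();print({k:np.round(s[k],3) for k in("ee_pos","eef_rot","ft_force","torque","grip_force","width")})
E
```

```text
{'ee_pos': array([0.489, 0.218, 0.141]), 'eef_rot': array([ 0.707,  0.707, -0.   , -0.   ]), 'ft_force': array([ 0.676,  0.592, -7.133]), 'torque': array([-0.092,  0.137, -0.044]), 'grip_force': np.float64(59.996), 'width': np.float64(0.017)}
```

View pics/lift.png

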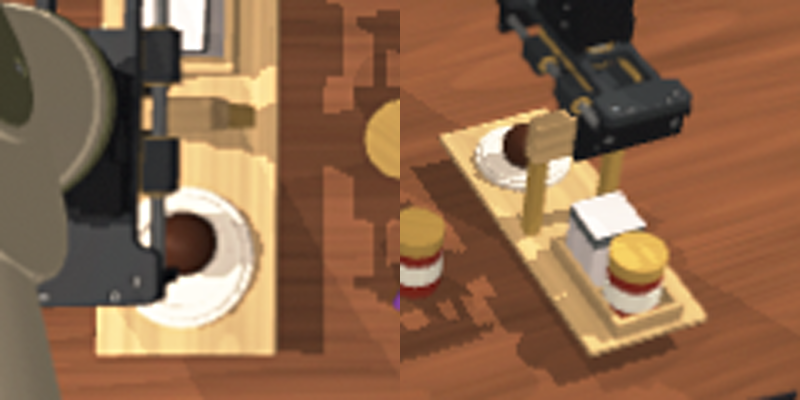

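The tray hangs level with both items upright, and the ball is in its pocket at (185,243) in the left panel. I'll keep lifting.

>>> {"method": "step_arm", "body": {
  "deltas": [
    [[0,0,0,0,0,-0.001,5],[0,0,0,0,0,-0.003,5],[0,0,0,0,0,-0.006,5],[0,0,0,0,0,-0.011,5],[0,0,0,0,0,-0.018,5],[0,0,0,0,0,-0.026,5],[0,0,0,0,0,-0.035,5],[0,0,0,0,0,-0.044,5],[0,0,0,0,0,-0.053,5],[0,0,0,0,0,-0.062,5],[0,0,0,0,0,-0.071,5],[0,0,0,0,0,-0.08,5],[0,0,0,0,0,-0.089,5],[0,0,0,0,0,-0.098,5],[0,0,0,0,0,-0.106,5],[0,0,0,0,0,-0.112,5],[0,0,0,0,0,-0.116,5],[0,0,0,0,0,-0.119,5],[0,0,0,0,0,-0.12,5],[0,0,0,0,0,-0.12,5]]
  ]
}}

```text
time: 21.78
ee_pos: [0.4889, 0.2177, 0.2609]
eef_rot: [0.707, 0.707, -0.0, -0.0]
ft_force: [0.9, -0.1, -7.5]
width: 0.0175
grip_force: 60.0
```

>>> {"method": "step_arm", "body": {
  "deltas": [
    [[0,0,0,-0.001,0,0,5],[0,0,0,-0.003,0,0,5],[0,0,0,-0.006,0,0,5],[0,0,0,-0.01,0,0,5],[0,0,0,-0.015,0,0,5],[0,0,0,-0.021,0,0,5],[0,0,0,-0.028,0,0,5],[0,0,0,-0.036,0,0,5],[0,0,0,-0.044,0,0,5],[0,0,0,-0.052,0,0,5],[0,0,0,-0.06,0,0,5],[0,0,0,-0.068,0,0,5],[0,0,0,-0.076,0,0,5],[0,0,0,-0.084,0,0,5],[0,0,0,-0.092,0,0,5],[0,0,0,-0.1,0,0,5],[0,0,0,-0.108,0,0,5],[0,0,0,-0.116,0,0,5],[0,0,0,-0.124,0,0,5],[0,0,0,-0.132,0,0,5]]
  ]
}}

```text
time: 24.28
ee_pos: [0.4889, 0.0852, 0.261]
eef_rot: [0.707, 0.707, 0.0, -0.0]
ft_force: [0.6, -0.4, -6.2]
width: 0.0177
grip_force: 60.0
```

>>> {"method": "step_arm", "body": {
  "deltas": [
    [[0,0,0,-0.008,0,0,5],[0,0,0,-0.016,0,0,5],[0,0,0,-0.024,0,0,5],[0,0,0,-0.032,0,0,5],[0,0,0,-0.04,0,0,5],[0,0,0,-0.048,0,0,5],[0,0,0,-0.056,0,0,5],[0,0,0,-0.064,0,0,5],[0,0,0,-0.072,0,0,5],[0,0,0,-0.08,0,0,5],[0,0,0,-0.088,0,0,5],[0,0,0,-0.096,0,0,5],[0,0,0,-0.104,0,0,5],[0,0,0,-0.112,0,0,5],[0,0,0,-0.12,0,0,5],[0,0,0,-0.128,0,0,5],[0,0,0,-0.136,0,0,5],[0,0,0,-0.144,0,0,5],[0,0,0,-0.152,0,0,5],[0,0,0,-0.16,0,0,5]]
  ]
}}

```text
time: 26.78
ee_pos: [0.4887, -0.0748, 0.261]
eef_rot: [0.707, 0.707, 0.0, -0.0]
ft_force: [-0.2, -0.4, -7.4]
width: 0.0177
grip_force: 60.0
```

>>> {"method": "step_arm", "body": {
  "deltas": [
    [[0,0,0,-0.008,0,0,5],[0,0,0,-0.016,0,0,5],[0,0,0,-0.024,0,0,5],[0,0,0,-0.032,0,0,5],[0,0,0,-0.04,0,0,5],[0,0,0,-0.048,0,0,5],[0,0,0,-0.056,0,0,5],[0,0,0,-0.064,0,0,5],[0,0,0,-0.072,0,0,5],[0,0,0,-0.08,0,0,5],[0,0,0,-0.088,0,0,5],[0,0,0,-0.096,0,0,5],[0,0,0,-0.104,0,0,5],[0,0,0,-0.112,0,0,5],[0,0,0,-0.12,0,0,5],[0,0,0,-0.128,0,0,5],[0,0,0,-0.135,0,0,5],[0,0,0,-0.141,0,0,5],[0,0,0,-0.146,0,0,5],[0,0,0,-0.15,0,0,5]]
  ]
}}

```text
time: 29.28
ee_pos: [0.4886, -0.2245, 0.261]
eef_rot: [0.707, 0.707, 0.0, -0.0]
ft_force: [-1.0, 1.4, -7.2]
width: 0.0173
grip_force: 60.0
```

>>> {"method": "step_arm", "body": {
  "deltas": [
    [[0,0,0,-0.004,0,0,5],[0,0,0,-0.007,0,0,5],[0,0,0,-0.009,0,0,5],[0,0,0,-0.01,0,0,5],[0,0,0,-0.01,0,0,5],[0,0,0,-0.01,0,0,5],[0,0,0,-0.01,0,0,5],[0,0,0,-0.01,0,0,5],[0,0,0,-0.01,0,0,5],[0,0,0,-0.01,0,0,5],[0,0,0,-0.01,0,0,5],[0,0,0,-0.01,0,0,5]]
  ]
}}

```text
time: 30.78
ee_pos: [0.4885, -0.2342, 0.261]
eef_rot: [0.707, 0.707, 0.0, -0.0]
ft_force: [-0.4, -0.9, -7.8]
width: 0.0175
grip_force: 60.0
```

```bash
python3 - <<'E'
from m import *
save(S,"fin",(160,90,460,300),2.6)
s=readout.read_state();print({k:np.round(s[k],3) for k in("time","ee_pos","eef_rot","ft_force","torque","grip_force","width","joint_vel")})
E
```

```text
{'time': np.float64(30.875), 'ee_pos': array([ 0.489, -0.234,  0.261]), 'eef_rot': array([ 0.707,  0.707,  0.   , -0.   ]), 'ft_force': array([ 0.149, -0.668, -7.238]), 'torque': array([-0.094,  0.15 , -0.019]), 'grip_force': np.float64(59.997), 'width': np.float64(0.018), 'joint_vel': array([-0.004, -0.   , -0.   ,  0.001, -0.   ,  0.   , -0.002])}
```

View pics/fin.png

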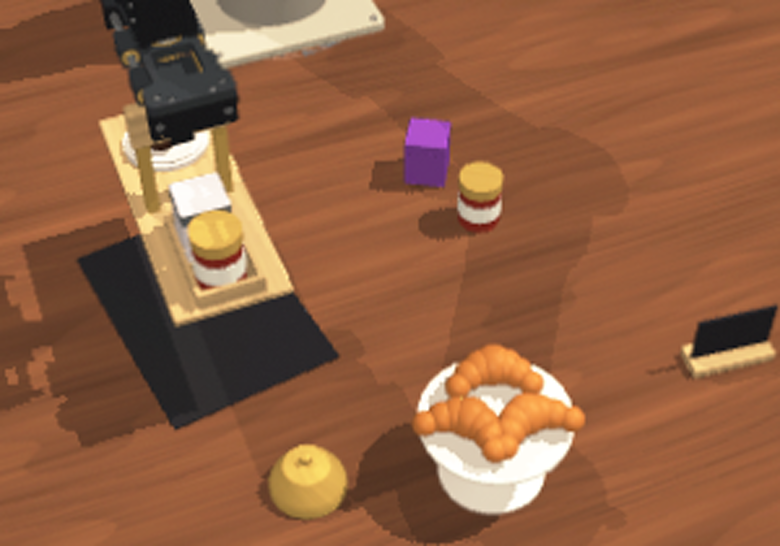

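The tray is held level over the mat at about (200,215) with both items standing in the well and the ball still on the coaster at (160,143). The bell, cake stand and card holder look undisturbed.

```bash
python3 -c "
from bench import r
print(r.close_job())"
```

```text
the job is handed in; nothing more can be done
None
```

I handed the job in with the tray held level and still about 15 cm above the middle of the mat, the jar and tin upright in the well and the ball in its pocket; the verdict was not shown.

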